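# Make up the parts kits for two cowbells

### The arm

A 6-joint arm with a two-finger parallel gripper is mounted at the origin on the work surface. World frame = base frame: x ahead of the robot, y to its left, z up, the work surface at z = 0. Lengths are in m, angles in rad, forces in N, time in s.
With the tool pointing down it reaches from about 0.2 to 0.875 m from the base axis. Payload 3.4 kg.
Tool frame: the origin (TCP) lies midway between the tips of the shut fingers; the grasp point (between the pads) lies 19 mm behind it; z points along the fingers, y is the line along which they close (so a half turn about z gives the same grasp; the last joint's range is limited). The gripper opens to 94 mm and grips with 3 to 60 N. Pads are 16 mm wide; open, the fingers measure 119 mm over their backs; the gripper's body (75 mm by 177 mm) begins 78 mm behind the grasp point.
Start: joints at [-1.468, 0.276, 1.505, -0, 1.361, -0.121], TCP at [0.128, -0.561, 0.205] pointing down, gripper open.
Joint ranges: [-2.89, 2.89], [-0.75, 2.08], [0.22, 2.7], [-1.18, 4.32], [0.11, 2.71], [-2.7, 2.7]. Speed limits (rad/s): [2.57, 2.57, 3.14, 3.14, 3.14, 3.14].

### API

Orientations are given as a unit quaternion [w, x, y, z].
In Python, from plant import r, fingers, imaging, close_job gives the robot as it stands. Calls block until the motion is done:
- r.move_to(position, orientation): joint-space move of the TCP to a pose.
- r.move_l(position, frame=None, velocity=0.15, threshold=None): straight line of the TCP; frame=None keeps the orientation; velocity is the mean speed in m/s. With threshold (N) it stops when the force on the tool has changed by that much, and returns True; else False.
- r.move_joints(angles): joint-space move.
- fingers.gripper_open() and fingers.gripper_close(): open the fingers fully, or close them until they stop; the grip force is fixed at half the most.
- r.wait(seconds).
- r.ik(position, orientation): joint angles nearest the present ones, or None.
- r.sense(): the state.
- imaging.camera(name): name is "scene" or "top" or "wrist"; returns (picture, depth): 480x640x3 uint8, red, green, blue; 480x640 float32, m along the optical axis (not along the pixel's ray), 0 where there is no reading.
- imaging.camera_params(name): a dict with "fov_y" (degrees; the focal length in pixels is half the picture's height over the tangent of half this angle, whatever the lens; pixels are square), "cx", "cy" (the principal point, pixels), "extrinsics" (4x4, takes a point from camera to world coordinates). Camera axes: x right, y down, z forward; pixel columns grow to the right and rows downward; lengths in m; the calibration is good to about 2 mm. A picture is of the moment at which its call begins: read the wrist's pose just before it. camera_params takes no time and is no camera call; for the wrist camera it gives the pose at the moment of the call.
A pose or a line that the arm cannot do raises r.Unreachable and nothing moves.
- close_job(): hands the job in; it is judged then, once.
The state is a dict: "t": time; "joint_pos": joint angles; "dq": joint speeds; "joint_torque": joint torques, N m; "eef_pos": TCP position; "eef_rot": TCP orientation; "force": force on the tool from outside, world axes, zero at the start; "torque": the same for the moment, N m; "finger_gap": opening from 0.0 (shut) to 1.0 (fully open); "gripper_force": force on a finger pad.
Only numpy, scipy, OpenCV 4.12 (cv2) and the standard library are available. Lean on these libraries where they do the work, as an engineer would, in place of code of your own. Each camera call takes 0.05 s, during which the arm holds its last target. There are 200 camera calls.

### The job

Make up two cowbell kits from the stock on the bench. The blue tray gets the copper bell, the black clapper and the brass hanger; the red tray gets the bare-metal bell and the brass clapper. Stand every part upright on the tray floor, each bell in the large compartment and each smaller part in a small compartment of its own, and leave the green clapper standing where it is.

Things in the scene. Friction and masses are not known exactly. Their poses are not given: they have to be found in the camera images.
- copper_bell: Bell standing mouth down, round, with a grip loop on its crown. Origin: centre of the mouth underside, z up. Copper-coloured, 68 mm across its belly, 58 mm at the mouth, 105 mm high over all, 0.3 kg. The loop is a flat plate 42 mm long (its x) and 12 mm thick (its y), rising from the crown at 70 mm to 105 mm height; take it across its y, at about 95 mm height.
- steel_bell: Bell standing mouth down, round, with a grip loop on its crown. Origin: centre of the mouth underside, z up. Silvery bare metal, 64 mm across its belly, 54 mm at the mouth, 90 mm high over all, 0.25 kg. The loop is a flat plate 42 mm long (its x) and 12 mm thick (its y), rising from the crown at 55 mm to 90 mm height; take it across its y, at about 80 mm height.
- brass_clapper: Brass (yellow) bell clapper standing upright on a flat round foot: bob 40 mm across and 32 mm high, stem 12 mm thick, and on top a flat round eye 26 mm across (in its x), 12 mm thick (in its y), reaching to 90 mm height. Take it by the eye across its y, at about 75 mm height. Origin: centre of the underside, z up. 0.15 kg.
- black_clapper: Black bell clapper standing upright on a flat round foot: bob 40 mm across and 32 mm high, stem 12 mm thick, and on top a flat round eye 26 mm across (in its x), 12 mm thick (in its y), reaching to 90 mm height. Take it by the eye across its y, at about 75 mm height. Origin: centre of the underside, z up. 0.14 kg.
- green_clapper: Green-painted bell clapper, a spare to be left alone, standing upright on a flat round foot: bob 40 mm across and 32 mm high, stem 12 mm thick, and on top a flat round eye 26 mm across (in its x), 12 mm thick (in its y), reaching to 90 mm height. Take it by the eye across its y, at about 75 mm height. Origin: centre of the underside, z up. 0.14 kg.
- hanger: Brass strap hanger: a flat foot plate 40 (its x) x 26 (its y) x 6 mm with a rectangular upright loop, 33 mm wide (x) and 12 mm thick (y), up to 75 mm height. Take it by the loop across its y, at about 60 mm height. Origin: centre of the foot's underside, z up. 0.07 kg.
- blue_tray: Blue kit tray, fixed to the bench, 144 (its x) x 183 (its y) x 25 mm high, walls and dividers 4 mm thick and all 25 mm high, floor 4 mm thick. Three compartments: a large one for a bell, 136 (x) x 105 (y) mm, centre at x 0, y -35 mm; two small ones for small parts, each 66 x 66 mm, centres at x +35, y +54.5 mm and x -35, y +54.5 mm. Origin: centre of the underside, z up.
- red_tray: Red kit tray, fixed to the bench, 144 (its x) x 183 (its y) x 25 mm high, walls and dividers 4 mm thick and all 25 mm high, floor 4 mm thick. Three compartments: a large one for a bell, 136 (x) x 105 (y) mm, centre at x 0, y -35 mm; two small ones for small parts, each 66 x 66 mm, centres at x +35, y +54.5 mm and x -35, y +54.5 mm. Origin: centre of the underside, z up.
Mind the look-alikes: they are no part of the job. Leave any pink look-alike of the steel_bell alone.

How it is judged:
By the outcome, as a careful person would: the job done as asked, in the order asked, and still so for the second after the job is handed in, with the robot touching nothing.
It also fails if it takes over 120 s, if anything falls off the work surface, if the arm or the gripper's body presses on something with over 40 N, if the wrist force passes 120 N, or if a joint passes its speed limit or range.

## Working session

There is one attempt and no reset: what is moved stays moved. The work goes in short steps, each a Python script; the robot and the scene stay as the last script left them, time stands still between calls to the robot, and variables do not carry over. Pictures are saved under pics/ and viewed, at most 14 in all, crops included, and the job is handed in when it is done.

```bash
mkdir -p pics; ls
python3 - <<'E'
from plant import r, fingers, imaging
import cv2,numpy as np
for n in("top","scene"):
    p,d=imaging.camera(n); cv2.imwrite(f"pics/{n}0.png",p[:,:,::-1]); np.savez(f"{n}0.npz",p=p,d=d)
    print(n,{k:np.round(v,4).tolist() for k,v in imaging.camera_params(n).items() if not isinstance(v,str)}, (d>0).mean())
print(r.sense()["t"],r.sense()["eef_rot"])
E
```

```text
pics
top {'fov_y': 55.4673, 'cx': 323.2237, 'cy': 241.529, 'extrinsics': [[0.0166, -0.9841, 0.1767, 0.3198], [-0.9997, -0.0191, -0.012, -0.015], [0.0152, -0.1764, -0.9842, 0.8839], [0.0, 0.0, 0.0, 1.0]]} 0.9961881510416667
scene {'fov_y': 48.3747, 'cx': 327.5107, 'cy': 249.4339, 'extrinsics': [[0.6379, 0.565, -0.5233, 0.9669], [0.77, -0.4569, 0.4454, -0.4315], [0.0126, -0.687, -0.7265, 0.7263], [0.0, 0.0, 0.0, 1.0]]} 0.9958333333333333
0.1 [-8.50570348e-04  9.93745051e-01  1.11669382e-01  5.73282501e-06]
```

View pics/top0.png

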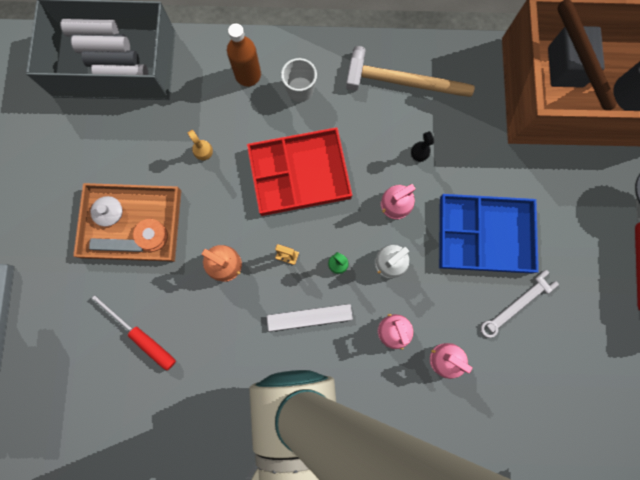

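View pics/scene0.png

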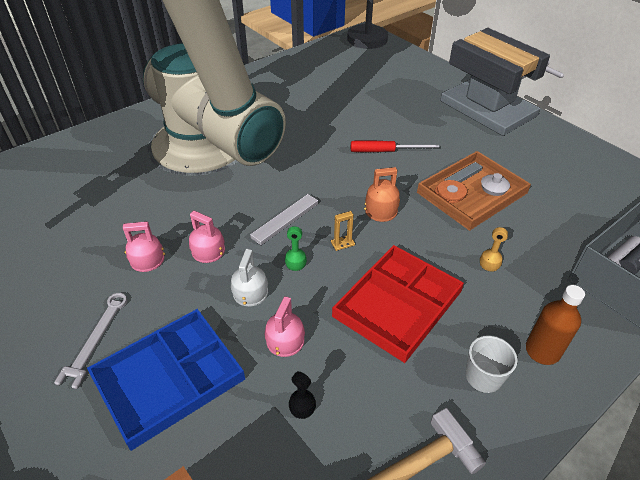

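The top view shows the copper bell at (221,262), brass clapper (201,148), black clapper (421,150), hanger (287,255) and green clapper (339,262). The red tray is at (299,172) and the blue tray at (489,233). There are four candidates for the steel bell: (393,261) is silvery white, while (398,201), (396,332) and (450,362) are pink. (393,261) fits "silvery bare metal". I'll confirm that in a crop while measuring.

```bash
cat > vis.py <<'E'
import numpy as np,cv2
from plant import imaging
def cloud(n,d,P=None):
    P=P or imaging.camera_params(n); f=240/np.tan(np.radians(P["fov_y"]/2))
    v,u=np.mgrid[:480,:640]; E=np.array(P["extrinsics"])
    c=np.stack([(u-P["cx"])/f*d,(v-P["cy"])/f*d,d],-1)
    w=c@E[:3,:3].T+E[:3,3]; w[d<=0]=np.nan
    return w
H=dict(copper_bell=.105,steel_bell=.090,brass_clapper=.09,black_clapper=.09,green_clapper=.09,hanger=.075)
LOOP=dict(copper_bell=.080,steel_bell=.065,brass_clapper=.066,black_clapper=.066,green_clapper=.066,hanger=.015)
def rect(p):
    (c,s,a)=cv2.minAreaRect((p[:,:2]*1000).astype(np.float32))
    if s[0]<s[1]: s=s[::-1]; a+=90
    return np.round(c,1),np.round(s,1),round((a+90)%180-90,1)
def near(w,c,R,lo,hi):
    p=w.reshape(-1,3); p=p[np.isfinite(p).all(1)]
    return p[(np.hypot(*(p[:,:2]-c).T)<R)&(p[:,2]>lo)&(p[:,2]<hi)]
E
cat > m.py <<'E'
from vis import *
S=dict(copper_bell=(221,262),steel_bell=(393,261),brass_clapper=(201,148),black_clapper=(421,150),green_clapper=(339,262),hanger=(287,255))
Z={n:np.load(n+"0.npz") for n in("top","scene")}
W={n:cloud(n,Z[n]["d"]) for n in Z}
for o,(u,v) in S.items():
    c=np.nanmedian(W["top"][v-3:v+4,u-3:u+4].reshape(-1,3),0)[:2]
    print(o,np.round(c,3))
    for n in ("top","scene"):
        l=near(W[n],c,.06,LOOP[o],.13); b=near(W[n],c,.06,.006,LOOP[o]-.012)
        print("  ",n,"loop",len(l),*(rect(l) if len(l)>5 else ""),"zmax",round(l[:,2].max()*1000,1),"| body",*(rect(b) if len(b)>5 else ""))
    l=np.vstack([near(W[n],c,.06,LOOP[o],.13) for n in W]); print("   both",*rect(l))
# trays by colour
for t,h in(("red",0),("blue",118)):
    for n in W:
        hsv=cv2.cvtColor(Z[n]["p"],cv2.COLOR_RGB2HSV); dh=np.abs((hsv[...,0].astype(int)-h+90)%180-90)
        w=W[n]; m=((dh<6)&(hsv[...,1]>170)).astype(np.uint8)
        k,lab,st,_=cv2.connectedComponentsWithStats(m); 
        i=[j for j in range(1,k) if st[j,4]>2500 and st[j,1]>100]
        for j in i:
            p=w[(lab==j)]; p=p[np.isfinite(p).all(1)]; p=p[(p[:,2]>.019)&(p[:,2]<.03)]
            if len(p)>50: print(t,n,st[j],*rect(p), np.round(np.median(p,0),3))
for n in W: g=near(W[n],np.array([.35,0]),.4,-.02,.008); print(n,"ground z",np.median(g[:,2]))
p=Z["top"]["p"][170:400,350:490,::-1]; s=Z["scene"]["p"][200:370,110:320,::-1]
a=cv2.resize(p,None,fx=2.5,fy=2.5); b=cv2.resize(s,(430,350)); o=np.zeros((575,780,3),np.uint8); o[:,:350]=a;o[:350,350:780]=b
cv2.imwrite("pics/crop.png",o)
E
python3 m.py
```

```text
copper_bell [0.421 0.151]
   top loop 187 [429.1 164.3] [42.1 11.9] 60.9 zmax 107.5 | body [428.  162.3] [63.7 63.2] 2.8
   scene loop 232 [429.7 164.5] [41.8 16. ] 60.9 zmax 107.1 | body [434.8 159.5] [66.4 55.2] 69.7
   both [429.5 164.2] [42.3 16. ] 60.9
steel_bell [ 0.43  -0.148]
   top loop 173 [ 439.1 -156.8] [41.  11.8] -50.0 zmax 94.6 | body [ 439.  -155.9] [61.9 59.6] 8.1
   scene loop 259 [ 439.9 -156.6] [42.6 12.1] -50.3 zmax 93.9 | body [ 444.6 -159.2] [61.7 53.8] 63.1
   both [ 439.7 -156.8] [42.5 12.7] -50.0
brass_clapper [0.653 0.216]
   top loop 92 [657.7 219.2] [23.1 12.2] 34.9 zmax 91.8 | body [656.5 218. ] [36.4 35.9] -0.1
   scene loop 191 [658.6 220.2] [25.7 15. ] 37.8 zmax 90.6 | body [660.5 217. ] [38.3 34.1] 29.8
   both [658.6 220.2] [25.7 15. ] 37.8
black_clapper [ 0.659 -0.214]
   top loop 127 [ 664.4 -218.1] [24.2 12.6] 16.9 zmax 92.3 | body [ 663.  -216.8] [38.5 33.9] 49.4
   scene loop 250 [ 665.5 -218.1] [25.2 12.7] 21.6 zmax 92.0 | body [ 667. -219.] [37.5 35.3] 51.2
   both [ 665.1 -218.1] [25.8 13. ] 18.8
green_clapper [ 0.429 -0.054]
   top loop 115 [434.3 -54.4] [25.6 12.1] 48.2 zmax 91.2 | body [432.7 -54.9] [38.3 34.8] -82.0
   scene loop 181 [434.5 -54.2] [24.9 14. ] 44.9 zmax 92.1 | body [437.9 -56.3] [38.4 32.1] 60.7
   both [434.3 -54.4] [25.4 14. ] 44.9
hanger [0.445 0.042]
   top loop 170 [449.7  44.3] [32.7 12.3] 73.3 zmax 78.0 | body
   scene loop 346 [450.4  44.9] [33.7 14.7] 73.6 zmax 78.2 | body
   both [450.3  44.8] [34.  14.7] 73.6
red top [ 248  128  104   87 6658] [617.7  25.2] [181.8 145.6] -77.7 [0.606 0.044 0.024]
red scene [ 332  245  132  118 8395] [617.2  26.2] [187.6 145.2] -77.7 [0.616 0.039 0.024]
top ground z -0.00011094841001024758
scene ground z 0.00013131817148848146
```

View pics/crop.png

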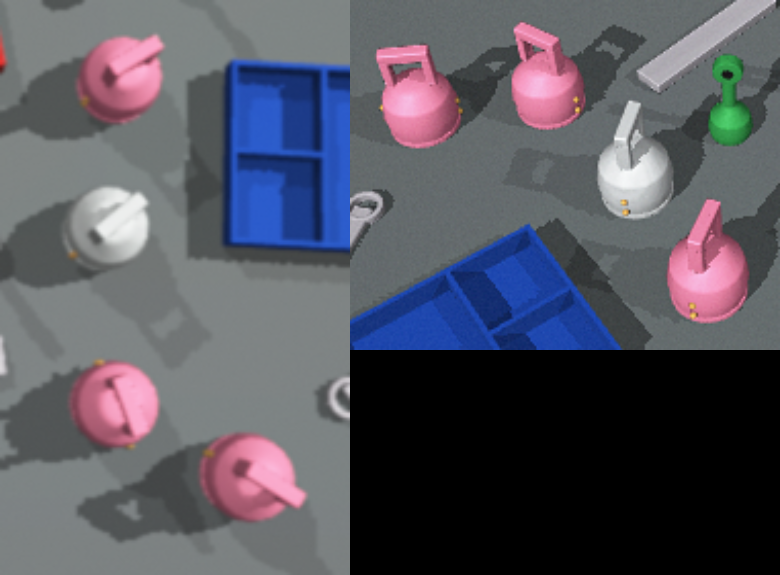

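The crop confirms it: the bell at (393,261) is the only silvery one, and the other three are pink. The measured sizes and heights match the descriptions. The blue tray still needs measuring, and I'll check for tall obstacles.

```bash
python3 - <<'E'
from vis import *
for n in("top","scene"):
    Z=np.load(n+"0.npz"); w=cloud(n,Z["d"]); hsv=cv2.cvtColor(Z["p"],cv2.COLOR_RGB2HSV)
    u,v=((489,240) if n=="top" else (140,370)); print(hsv[v,u],np.round(w[v,u],3))
    m=((abs(hsv[...,0].astype(int)-hsv[v,u,0])<10)&(hsv[...,1]>150)).astype(np.uint8)
    k,lab=cv2.connectedComponents(m); p=w[lab==lab[v,u]]; p=p[np.isfinite(p).all(1)]; p=p[(p[:,2]>.019)&(p[:,2]<.03)]; print(n,len(p),*rect(p))
    t=w.reshape(-1,3); t=t[np.isfinite(t).all(1)]; t=t[(t[:,2]>.115)&(t[:,0]>.3)&(t[:,0]<.95)&(abs(t[:,1])<.45)]
    g=np.unique(np.round(t[:,:2]*20)/20,axis=0,return_counts=True); print([(a.tolist(),int(c)) for a,c in zip(*g) if c>15])
E
cat > arm.py <<'E'
import numpy as np
from plant import r, fingers
from scipy.spatial.transform import Rotation as R
ZT=.215
def quat(a):
    c,s=np.cos(a),np.sin(a)
    x,y,z,w=R.from_matrix(np.array([[-s,c,0],[c,s,0],[0,0,-1]])).as_quat(); return [w,x,y,z]
def yaw():
    w,x,y,z=r.sense()["eef_rot"]; m=R.from_quat([x,y,z,w]).as_matrix(); return np.arctan2(m[1,1],m[0,1])
def opts(a,ref):  # closing direction is symmetric: nearest turn first
    return sorted([a+k*np.pi for k in(-3,-2,-1,0,1,2,3)],key=lambda v:abs(v-ref))[:2]
def choose(p,a,by6=False):
    c=[]
    for o in opts(a,yaw()):
        q=r.ik(p,quat(o))
        if q is not None and abs(q[5])<2.6: c.append((abs(q[5]) if by6 else 0,o))
    return min(c,key=lambda t:t[0])[1]
def pick(xy,a,g):
    p=[*xy,ZT]; o=choose(p,a,True); fingers.gripper_open()
    r.move_to(p,quat(o)); r.move_l([*xy,g-.019],velocity=.12); fingers.gripper_close()
    r.move_l(p,velocity=.15); s=r.sense(); print("t",round(s["t"],1),"gap mm",round(s["finger_gap"]*94,1),"F",round(s["gripper_force"],1))
    return s["finger_gap"]*94>8
def place(xy,a,g):
    p=[*xy,ZT]; r.move_l(p,frame=quat(choose(p,a)),velocity=.2)
    r.move_l([*xy,g-.019+.025],velocity=.15)
    hit=r.move_l([*xy,g-.019+.0045],velocity=.04,threshold=6); s=r.sense()
    print("placed",hit,"bottom mm",round((s["eef_pos"][2]-g+.019)*1000,1)); fingers.gripper_open()
    r.move_l(p,velocity=.2); print("t",round(r.sense()["t"],1))
E
```

```text
[111 199 204] [ 0.487 -0.352  0.004]
top 1180 [ 498.8 -345.8] [183.9 144.3] 87.9
[([0.7, -0.45], 143), ([0.7, -0.4], 282), ([0.75, -0.4], 276), ([0.8, -0.4], 269), ([0.8, 0.15], 169), ([0.85, -0.45], 381), ([0.85, -0.4], 323), ([0.85, 0.15], 147), ([0.9, -0.45], 95), ([0.9, -0.4], 278)]
[111 216 172] [ 0.463 -0.373  0.006]
scene 2110 [ 498.5 -345.1] [183.4 147.4] 88.2
[([0.7, -0.4], 198), ([0.8, 0.15], 107), ([0.85, 0.15], 425)]
```

```bash
cat >> arm.py <<'E'
T=dict(blue=((.4986,-.3455),np.radians(-2)),red=((.6175,.0257),np.radians(12.3)))
def spot(t,x,y):
    c,a=T[t]; return (c[0]+x*np.cos(a)-y*np.sin(a), c[1]+x*np.sin(a)+y*np.cos(a)), a
E
python3 - <<'E'
from arm import *
from vis import *
if pick((.4294,.1643),np.radians(60.9+90),.095):
    xy,a=spot("blue",0,-.043); place(xy,a,.095)      # loop along tray y, closing along tray x
p,d=imaging.camera("top"); cv2.imwrite("pics/a1.png",p[:,:,::-1])
E
```

```text
t 6.7 gap mm 11.5 F 30.0
placed True bottom mm 3.8
t 13.2
```

View pics/a1.png

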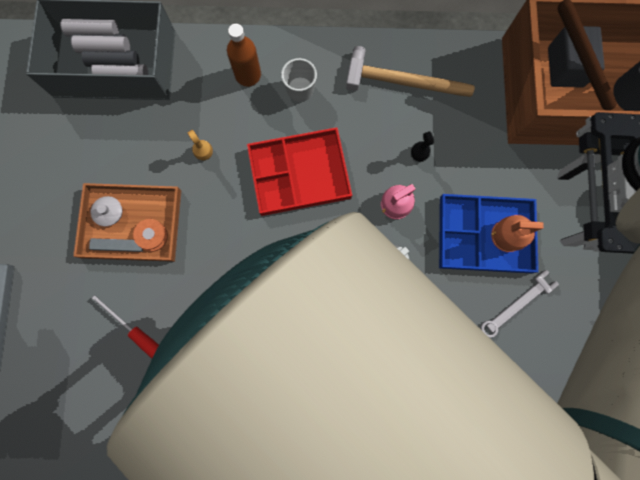

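The copper bell stands upright in the blue tray's large compartment at about (513,232). Next are the black clapper and the hanger.

Run:
```python
from arm import *
from vis import *
for xy,ang,g,x in(((.6648,-.2181),18.8,.075,.035),((.4500,.0447),73.5,.060,-.035)):
    if not pick(xy,np.radians(ang+90),g): print("miss"); break
    s,a=spot("blue",x,.0545); place(s,a+np.pi/2,g)
p,d=imaging.camera("scene"); cv2.imwrite("pics/a2.png",p[:,:,::-1])
```

```text
t 18.8 gap mm 12.0 F 30.0
placed True bottom mm 3.8
t 23.5
t 29.2 gap mm 11.4 F 30.0
placed True bottom mm 3.9
t 35.0
```

View pics/a2.png

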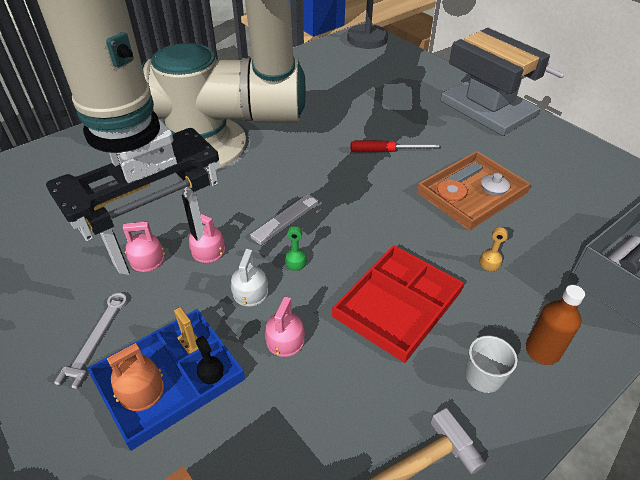

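The blue kit is complete and upright: bell (136,380), hanger (185,330), black clapper (209,362). Now the red kit.

Run:
```python
from arm import *
from vis import *
if pick((.4396,-.1567),np.radians(40),.080):
    xy,a=spot("red",0,-.043); place(xy,a,.080)
    if pick((.6583,.2200),np.radians(37+90),.075):
        xy,a=spot("red",.035,.0545); place(xy,a+np.pi/2,.075)
q=r.sense()["eef_pos"]; r.move_to([.35,.35,.3],quat(choose([.35,.35,.3],0,True)))
for n in("top","scene"):
    p,d=imaging.camera(n); cv2.imwrite(f"pics/e_{n}.png",p[:,:,::-1]); w=cloud(n,d)
    for o,t,x,y in(("copper_bell","blue",0,-.043),("black_clapper","blue",.035,.0545),("hanger","blue",-.035,.0545),("steel_bell","red",0,-.043),("brass_clapper","red",.035,.0545),("green_clapper",None,0,0)):
        c=np.array(spot(t,x,y)[0] if t else (.4343,-.0544)); l=near(w,c,.045,LOOP[o]+.004,.14)
        print(n,o,np.round(c*1000,1),*(rect(l) if len(l)>5 else "-"),"zmax",round(l[:,2].max()*1000,1) if len(l) else 0)
print(r.sense()["t"])
```

```text
t 40.9 gap mm 11.9 F 30.0
placed True bottom mm 4.0
t 46.0
t 51.4 gap mm 11.8 F 30.0
placed True bottom mm 3.7
t 56.1
top copper_bell [ 497.1 -388.5] [ 496.2 -387.6] [43.  12.7] 88.2 zmax 112.4
top black_clapper [ 535.5 -292.3] [ 534.6 -292.6] [24.1 11.6] -1.0 zmax 95.6
top hanger [ 465.5 -289.8] [ 466.  -290.4] [74.4 74.1] -2.0 zmax 82.0
top steel_bell [626.7 -16.3] [625.5 -16.3] [41.5 13.1] -78.4 zmax 97.5
top brass_clapper [640.1  86.4] [640.4  84.4] [25.6 11.9] 11.3 zmax 96.6
top green_clapper [434.3 -54.4] [434.4 -54.4] [25.6 12.4] 46.6 zmax 92.0
scene copper_bell [ 497.1 -388.5] [ 496.7 -387.1] [42.1 14. ] 89.4 zmax 112.9
scene black_clapper [ 535.5 -292.3] [ 537.3 -292.9] [24.7 12. ] 0.3 zmax 97.3
scene hanger [ 465.5 -289.8] [ 465.3 -289.6] [77.  74.7] -1.6 zmax 82.6
scene steel_bell [626.7 -16.3] [626.7 -16. ] [43.1 13. ] -79.4 zmax 96.8
scene brass_clapper [640.1  86.4] [641.1  84.8] [25.5 13.7] 10.0 zmax 95.1
scene green_clapper [434.3 -54.4] [434.8 -54.6] [24.1 15.8] 52.6 zmax 91.9
57.6667
```

View pics/e_top.png

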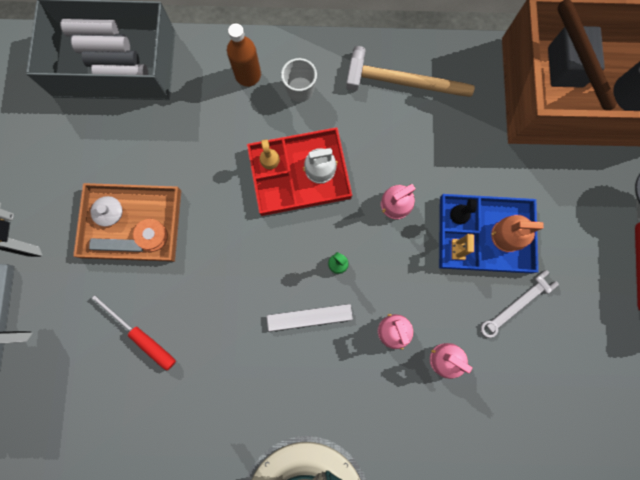

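View pics/e_scene.png

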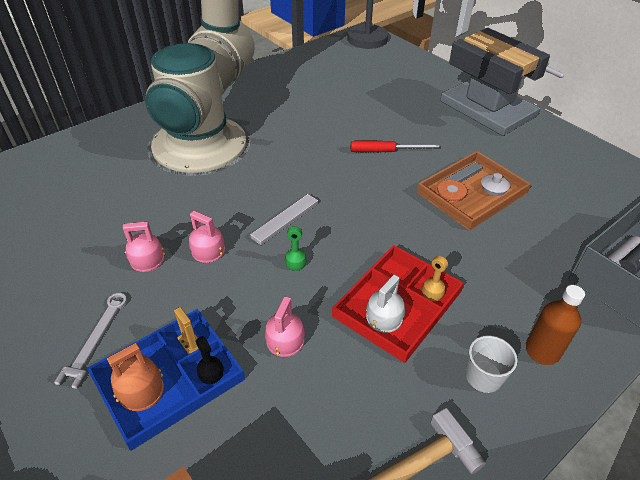

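Both final views show every part upright in its own compartment. In the top view they are: copper bell (513,232), black clapper (460,214), hanger (461,247), steel bell (320,164) and brass clapper (269,158). The green clapper (339,262) and the three pink bells haven't moved, and the arm is clear.

```bash
python3 -c "
from plant import close_job
print(close_job())"
```

```text
the job is handed in; nothing more can be done
None
```

Both cowbell kits are made up and the job is handed in at about 58 s of the 120 s: all five parts stand upright in their compartments, and the green clapper and pink bells were not touched.

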